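# Move the stone cylinders up on their display rest

### The job

The front stone on the three-seat display rest has been sold: move the other two up. With the fingertips on top of the lying stone cylinders, roll the middle one forward over the ridge into the empty front seat by the lip, then roll the back one forward into the middle seat, so that both come to rest squarely in their seats. Only roll them: do not lift or drag them, do not let them knock together, and leave the jar, the pebble and the folding loupe beside the rest where they are.

Things in the scene. Friction and masses are not known exactly. Their poses are not given: they have to be found in the camera images.
- rest: low wooden display rest, fixed, 160 x 100 mm. Origin on the table under the middle seat; +x runs from front to back across the seats, +y along the seats, z up; turned up to 0.4 rad from facing the robot. Three seats at x = -48, 0, +48 mm: open gaps 16 mm wide between flat slats whose tops are 11 mm above the table (ridges between seats 32 mm wide). Front lip at x = -84 to -76 mm, 24 mm high, with brass ticket holder
- seat1 (a point): front seat, next to the lip, empty at the start: the point where the centre of a seated stone belongs, 27 mm above the table, in the middle of the rest's width. A seated stone touches both slat edges and lies 1.9 mm lower than when it rides on a ridge
- seat2 (a point): middle seat, the same point
- seat3 (a point): back seat, the same point
- long_stone: polished pale cross-banded stone cylinder lying along the rest's y axis in the middle or the back seat; 36 mm in diameter, 130 mm long, 0.27 to 0.43 kg, loose, ends overhanging the rest. Origin at its centre; its own y axis is the cylinder axis, its own z axis points up at the start and down after half a turn
- long_stone_center (a point): centre of the long stone cylinder; its top is 18 mm higher (45 mm above the table when seated, 47 mm on a ridge). One seat forward is 48 mm of travel and nearly half a turn
- short_stone: the same kind of stone cylinder, 36 mm in diameter, 108 mm long, 0.22 to 0.35 kg, in the other of the middle and back seats; axes as for the long one
- short_stone_center (a point): centre of the short stone cylinder; its top is 18 mm higher. Pressed lightly on top (5 to 10 N) and stroked forward, a stone rolls without slipping, half as far as the finger moves; rolled slowly onto a ridge it stays there when let go
- jar: bystander: round black gem jar with clear top, 33 mm across, 22 mm high, loose, beside the left (+y) side of the rest; origin under its centre
- pebble: bystander: polished palm stone, 46 x 33 mm, 21 mm high, loose, beside the left (+y) side of the rest; origin under its centre
- lens: bystander: small folding loupe, 25 x 45 mm, 14 mm high, loose, beside the right (-y) side of the rest; origin under its centre

How it is judged:
By the outcome, as a careful person would: the job done as asked, in the order asked, and still so for the second after the job is handed in, with the robot touching nothing.
It also fails if it takes over 64 s, if anything falls off the work surface, if the arm or the gripper's body presses on something with over 40 N, if the wrist force passes 120 N, or if a joint passes its speed limit or range.

### The arm

A 7-joint arm with a two-finger parallel gripper is mounted at the origin on a cart in front of the work surface, level with it; the furniture and walls round the work are solid. World frame = base frame: x ahead of the robot, y to its left, z up, the work surface at z = 0. Lengths are in mm, angles in rad, forces in N, time in s.
With the tool pointing down it reaches from about 425 to 1025 mm from the base axis. Payload 3.6 kg.
Tool frame: the origin (TCP) lies between the finger pads; the fingertips stand 8 mm ahead of it and the grasp point (between the pads) lies 11 mm behind it (ctrl.tcp_to_tips is the distance from the TCP to the fingertips, in mm); y points along the fingers, x is the direction in which the jaws open and shut, and the axes are right-handed (so a half turn about y gives the same grasp; the last joint's range is limited). The gripper opens to 85 mm and grips with 20 to 120 N. Pads are 22 mm wide; open, the fingers measure 114 mm over their backs; the gripper's body (76 mm by 85 mm) begins 54 mm behind the grasp point. The pads swing forward as they close: fully open they stand 13 mm farther back than shut.
Start: joints at [-1.317, 0.591, 0.048, 1.609, -0.033, 0.943, -0.034], TCP at [246.416, 681.842, 239.302] pointing down, gripper open.
Joint ranges: [-2.69, 2.69], [-0.47, 2.24], [-1.27, 1.36], [0.19, 2.51], [-1.53, 4.68], [0.08, 2.07], [-3.09, 3.09]. Speed limits (rad/s): [2.57, 2.57, 3.14, 3.14, 3.14, 3.14, 3.14].

### API

Orientations are given as a 3x3 rotation matrix whose columns are the frame's x, y, z axes.
In Python, from plant import sensors, cams, ticket, ctrl gives the robot as it stands.
- The arm moves only by the shell command python3 -m creep 'ROWS' [OPENING] [FORCE]. ROWS is JSON, a list of rows, each a list of 2 entries, a list of its own where there are three numbers: the shift along the tool's x, y, z normalised to -1 to 1, where 1 is 80 cm, then the turn, a rotation vector about the tool's x, y, z normalised to -1 to 1, where 1 is pi/2 rad. In form: [[[dx, dy, dz], [rx, ry, rz]], ...]. A call has 1 to 12 rows; each row is the pose to reach, as a shift and turn from the pose commanded when the call began, along the tool's axes at that moment; what a row does not reach only later rows make up. A row lasts 1/8 s, in which the tool goes at most 62.5 mm and 10.7 degrees, less where a joint would pass 70% of its speed; a pose out of reach is approached as far as the arm can. A call with a number of a shift or a turn outside -1 to 1 is refused whole. A call with a gripper value outside its range is refused whole. OPENING is the closure, from -1 (fully open) to 1 (shut), set as the call begins (- or left out, the last holds). The fingers move at their own pace and stop on an object; FORCE is the grip in N (left out, the last holds). Time passes only in rows, so rows that repeat a pose let the fingers close. It gives the time, the measured TCP pose, the force and the opening at its end, in the units of the state.
- sensors.state(): the state, without advancing time (a new reading comes with each control period).
- cams.get_image(name): name is "scene" or "top" or "wrist"; returns (picture, depth): 420x560x3 uint8, blue, green, red; 420x560 float32, mm along the optical axis (not along the pixel's ray), 0 where there is no reading.
- cams.camera_info(name): a dict with "camera_matrix" (3x3 intrinsics, pixels), "R" (3x3) and "t" (3): a world point X has camera coordinates R X + t; the wrist camera has in their place "hand_eye" (4x4, takes a point from camera to tool coordinates, whose origin is the TCP and whose axes are the tool frame's). Camera axes: x right, y down, z forward; pixel columns grow to the right and rows downward; lengths in mm; the calibration is good to about 2 mm. The wrist camera is an equidistant fisheye: a pixel r from the principal point sees the ray r / f radians off the axis. A picture is of the moment at which its call begins: read the wrist's pose just before it. camera_info takes no time and is no camera call.
- ticket.close_job(): hands the job in, once; it reports no verdict.
The state is a dict: "time": time; "q": joint angles; "dq": joint speeds; "tau": joint torques, N m; "eef_pos": TCP position; "eef_rot": TCP orientation; "force": force on the tool from outside, world axes, zero at the start; "torque": the same for the moment, N m; "width": finger opening in mm.
Only numpy, scipy, OpenCV 4.12 (cv2) and the standard library are available. Lean on these libraries where they do the work, as an engineer would, in place of code of your own. Each camera call takes 0.05 s, during which the arm holds its last target.

## Working session

There is one attempt and no reset: what is moved stays moved. The work goes in short steps, Python scripts to look and compute and a shell command to move; the robot and the scene stay as the last step left them, time stands still between calls to the robot, and variables do not carry over. Pictures are saved under pics/ and viewed, and the job is handed in when it is done.

```bash
ls; mkdir -p pics; python3 - <<'E'
from plant import sensors,cams,ctrl
import cv2,numpy as np
print(sensors.state()); print(ctrl.tcp_to_tips)
for n in("top","scene"):
    im,d=cams.get_image(n); cv2.imwrite(f"pics/{n}0.png",im); np.save(f"pics/{n}0.npy",d); print(cams.camera_info(n))
E
```

```text
pics
{'time': 0.0, 'q': array([-1.31749785,  0.59214771,  0.04829332,  1.60983526, -0.03332514,
        0.9426882 , -0.03373543]), 'dq': array([ 0.0006363 , -0.00192388,  0.00059836, -0.00075937, -0.00092156,
       -0.00075442, -0.00071932]), 'tau': array([-1.73848584e-04, -5.48708582e+01,  1.54676624e+00, -1.98125750e+01,
        9.46468266e-03,  8.68319854e-03, -1.68220203e-05]), 'eef_pos': array([246.12622013, 681.07871185, 238.11528221]), 'eef_rot': array([[ 3.39854593e-01, -6.72433376e-04, -9.40477753e-01],
       [ 9.40475251e-01, -2.17179947e-03,  3.39855242e-01],
       [-2.27105910e-03, -9.99997416e-01, -1.05689079e-04]]), 'force': array([ 0.45656483, -0.19690966,  0.97025071]), 'torque': array([-0.01924904,  0.03425712,  0.04192978]), 'width': 85.39997000803136}
8.0
{'camera_matrix': array([[533.79668175,   0.        , 282.43921536],
       [  0.        , 533.79668175, 212.75503431],
       [  0.        ,   0.        ,   1.        ]]), 'R': array([[ 0.02853039, -0.99952843, -0.01135517],
       [-0.98443336, -0.02612499, -0.17380575],
       [ 0.17342713,  0.01613715, -0.98471449]]), 't': array([-134.1024885 ,  543.47043771,  808.28236834])}
{'camera_matrix': array([[385.56903319,   0.        , 279.1225591 ],
       [  0.        , 385.56903319, 204.48653284],
       [  0.        ,   0.        ,   1.        ]]), 'R': array([[ 0.91169929, -0.41079462,  0.00722365],
       [-0.29293136, -0.66224608, -0.68965306],
       [ 0.2880896 ,  0.62664018, -0.72410391]]), 't': array([-544.03642051,  122.76283476,  794.33748785])}
```

View pics/top0.png

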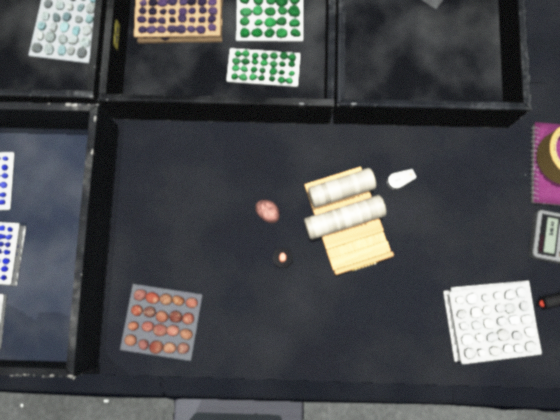

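View pics/scene0.png

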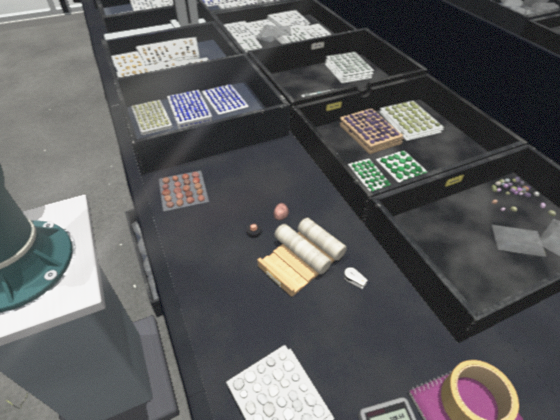

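The top view shows the long stone in the middle seat (about 345,217), the short one in the back seat (341,187), and the empty seat and lip below them (360,255). The jar is at (283,258), the pebble at (267,210) and the loupe at (402,179).

```bash
cat > h.py <<'E'
import numpy as np,cv2
from plant import sensors,cams,ctrl
def cloud(name,d):
    c=cams.camera_info(name);K=c["camera_matrix"]
    v,u=np.mgrid[0:420,0:560]
    P=np.stack([(u-K[0,2])/K[0,0]*d,(v-K[1,2])/K[1,1]*d,d],-1)
    return (P-c["t"])@c["R"]   # R^T (P-t)
def project(name,X):
    c=cams.camera_info(name);K=c["camera_matrix"]
    p=(np.atleast_2d(X)@c["R"].T+c["t"]);p=p@K.T
    return p[:,:2]/p[:,2:]
def ray(name,uv,z):
    c=cams.camera_info(name);K=c["camera_matrix"]
    uv=np.atleast_2d(uv).astype(float)
    r=np.c_[(uv-K[[0,1],[2,2]])/K[0,0],np.ones(len(uv))]@c["R"]
    o=-c["R"].T@c["t"]
    return o+r*((z-o[2])/r[:,2])[:,None]
E
python3 - <<'E'
from h import *
im=cv2.imread("pics/top0.png");d=np.load("pics/top0.npy")
cv2.imwrite("pics/topcrop.png",cv2.resize(im[130:300,230:430],None,fx=4,fy=3.5,interpolation=cv2.INTER_CUBIC)[:600])
X=cloud("top",d)
hsv=cv2.cvtColor(im,cv2.COLOR_BGR2HSV)
roi=np.zeros((420,560),bool);roi[150:290,240:430]=1
white=roi&(hsv[...,1]<60)&(hsv[...,2]>130)&(d>0)
wood=roi&(hsv[...,1]>=75)&(hsv[...,2]>130)&(d>0)
for nm,m in(("white",white),("wood",wood)):
    n,l,s,c=cv2.connectedComponentsWithStats(m.astype(np.uint8))
    for i in range(1,n):
        if s[i,4]<30: continue
        p=X[l==i]; print(nm,s[i],c[i].round(1),"med",np.median(p,0).round(1),"z5/95",np.percentile(p[:,2],[5,50,95]).round(1))
print("table z",np.median(X[270:290,220:320,2]))
# order check
E
```

```text
white [ 309  168   67   39 1442] [342.4 186.4] med [ 593.8 -215.8   42.3] z5/95 [29.9 42.3 46.4]
white [388 169  29  20 387] [401. 178.] med [ 617.7 -315.9   14.1] z5/95 [ 0.5 14.1 17. ]
white [ 305  195   81   43 1705] [345.2 216.4] med [ 544.7 -219.8   42.6] z5/95 [33.3 42.6 46.4]
white [330 234  58  33 786] [358.8 249.4] med [ 495.6 -246.5    9.1] z5/95 [ 4.4  9.1 13.2]
wood [304 166  58  27 128] [329.  176.9] med [ 618.5 -193.9    9.8] z5/95 [-0.6  9.8 13.2]
wood [311 191  61  24 228] [340.5 200.9] med [ 576. -216.   11.] z5/95 [ 7.8 11.  13.8]
wood [257 201  21  20 270] [267.1 210. ] med [556.9 -93.2  17.3] z5/95 [10.7 17.3 21.4]
wood [322 218  72  57 715] [359.1 249.6] med [ 485.9 -249.2   12.3] z5/95 [ 0.6 12.3 25.6]
wood [279 252   8  10  40] [282.1 257.1] med [ 478.  -120.    15.2] z5/95 [11.  15.2 22.8]
table z 0.6684581968315814
```

```bash
python3 - <<'E'
from h import *
im=cv2.imread("pics/scene0.png")
cv2.imwrite("pics/scenecrop.png",cv2.resize(im[190:310,230:390],None,fx=5,fy=5,interpolation=cv2.INTER_CUBIC))
E
```

```text
(no output)
```

View pics/topcrop.png

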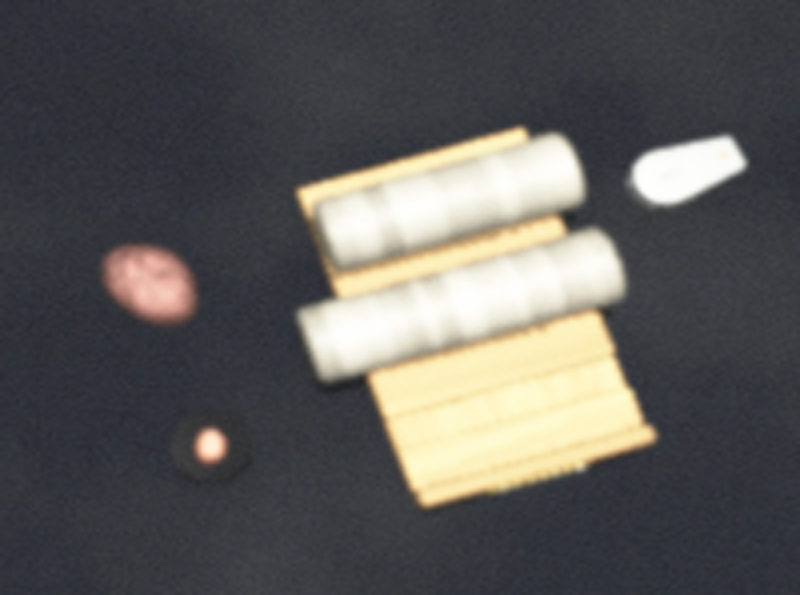

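View pics/scenecrop.png

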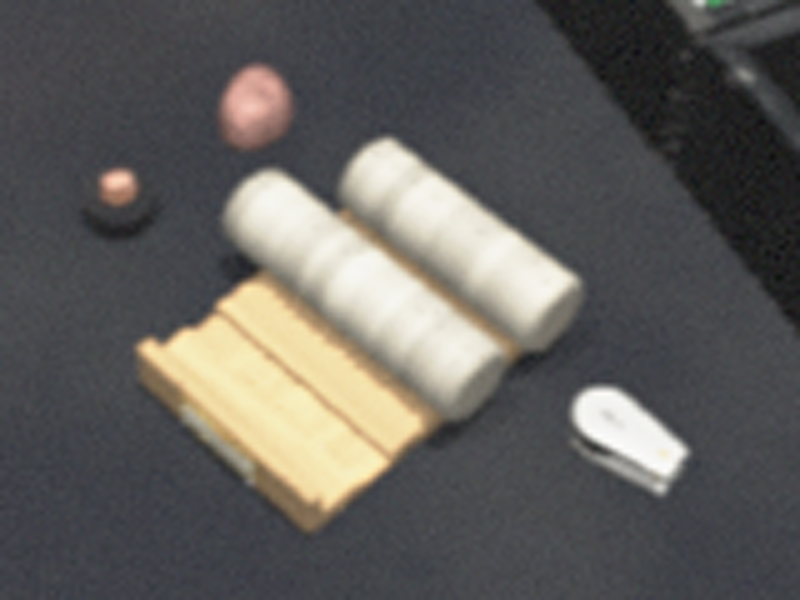

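```bash
cat >> h.py <<'E'
from scipy.optimize import least_squares
def stones(im,d,cam="top",roi=(150,290,240,430)):
    X=cloud(cam,d);hsv=cv2.cvtColor(im,cv2.COLOR_BGR2HSV)
    m=(hsv[...,1]<60)&(hsv[...,2]>110)&(d>0)&(X[...,2]>24)&(X[...,2]<60)
    z=np.zeros_like(m);z[roi[0]:roi[1],roi[2]:roi[3]]=1;m&=z
    m=cv2.morphologyEx(m.astype(np.uint8),cv2.MORPH_OPEN,np.ones((3,3)))
    n,l,s,c=cv2.connectedComponentsWithStats(m);out=[]
    for i in range(1,n):
        if s[i,4]<300: continue
        p=X[l==i]
        def res(q):
            a=q[3]; u=np.array([-np.sin(a),np.cos(a)])  # axis dir (+y of rest)
            nrm=np.array([np.cos(a),np.sin(a)])
            e=(p[:,:2]-q[:2])@nrm
            return np.hypot(e,p[:,2]-q[2])-18
        c0=np.median(p,0)
        r=least_squares(lambda q:np.r_[res(q),1e-3*(q[:2]-c0[:2])],np.r_[c0[:2],27,0.2],loss="soft_l1")
        a=r.x[3];t=(p[:,:2]-r.x[:2])@[-np.sin(a),np.cos(a)]
        lo,hi=np.percentile(t,[1,99]);ctr=r.x[:2]+(lo+hi)/2*np.array([-np.sin(a),np.cos(a)])
        out.append((ctr.round(1),r.x[2].round(1),a.round(4),(hi-lo).round(1),np.std(res(r.x)).round(2)))
    return sorted(out,key=lambda o:o[0][0])
E
python3 - <<'E'
from h import *
for n,roi in(("top",(150,290,240,430)),("scene",(190,310,250,360))):
    im=cv2.imread(f"pics/{n}0.png");d=np.load(f"pics/{n}0.npy")
    S=stones(im,d,n,roi)
    for s in S: print(n,s)
    v=S[1][0]-S[0][0];a=S[0][2];print("dx along",v@[np.cos(a),np.sin(a)],"dy",v@[-np.sin(a),np.cos(a)])
# lip edge top (z 24) corner pixels from the crop: (421,505),(655,437) /4,/3.5
print(ray("top",[[230+421/4,130+505/3.5],[230+655/4,130+437/3.5]],24))
print(ray("top",[[230+300/4,130+190/3.5],[230+523/4,130+129/3.5]],11))
E
```

```text
top (array([ 546.7, -219.7]), np.float64(27.1), np.float64(0.3368), np.float64(127.6), np.float64(1.45))
top (array([ 595.6, -213.9]), np.float64(27.1), np.float64(0.3367), np.float64(106.0), np.float64(1.53))
dx along 48.06936881451758 dy -10.685774739057658
scene (array([ 549. , -222.5]), np.float64(28.0), np.float64(0.3387), np.float64(127.1), np.float64(2.05))
scene (array([ 597.8, -216.4]), np.float64(28.1), np.float64(0.3394), np.float64(105.8), np.float64(2.21))
dx along 48.0543387182318 dy -10.46090485347437
[[ 452.63248976 -206.62370652   24.        ]
 [ 486.57245433 -300.83913518   24.        ]]
[[ 602.97183395 -155.11547458   11.        ]
 [ 635.65454003 -248.78321494   11.        ]]
```

```bash
python3 -m creep '[[[-0.12,0,-0.15],[0,-0.06,0]],[[-0.25,0,-0.3],[0,-0.12,0]],[[-0.37,0,-0.45],[0,-0.18,0]],[[-0.49,0,-0.595],[0,-0.24,0]],[[-0.49,0,-0.595],[0,-0.24,0]],[[-0.49,0,-0.595],[0,-0.24,0]],[[-0.49,0,-0.595],[0,-0.24,0]],[[-0.49,0,-0.595],[0,-0.24,0]],[[-0.49,0,-0.595],[0,-0.24,0]],[[-0.49,0,-0.595],[0,-0.24,0]],[[-0.49,0,-0.595],[0,-0.24,0]]]' -0.18; python3 -c "
from plant import sensors
s=sensors.state();print(s['q'],s['eef_pos'],s['eef_rot'],s['width'],s['time'])"
```

```text
time: 1.48
eef_pos: [563.2, 144.8, 239.1]
eef_rot: [[-0.02, 0.001, -1.0], [1.0, -0.003, -0.02], [-0.003, -1.0, -0.001]]
force: [0.2, 0.3, -0.0]
width: 50.3
[-0.34536034  0.41107765  0.01877038  1.93959342 -0.00591227  0.79104799
  1.2666105 ] [563.19720638 144.84602259 239.08682252] [[-1.98074160e-02  1.01201002e-03 -9.99803302e-01]
 [ 9.99798830e-01 -3.13731743e-03 -1.98105031e-02]
 [-3.15674875e-03 -9.99994567e-01 -9.49664287e-04]] 50.346213680874236 1.475
```

```bash
cat >> h.py <<'E'
A=0.337; N=np.array([np.cos(A),np.sin(A),0]);U=np.array([-np.sin(A),np.cos(A),0])
C2=np.array([547.8,-221.0,0])
def tgt(x,y,z):  # rest coordinates, about long stone's start centre
    return C2+x*N+y*U+np.array([0,0,z])
def shift(P):
    s=sensors.state();R=s["eef_rot"]
    Rt=np.stack([U,[0,0,-1],-N],1)
    rv=cv2.Rodrigues(R.T@Rt)[0].ravel()
    print("shift",(R.T@(P-s["eef_pos"])/800).round(4),"turn",(rv/(np.pi/2)).round(4),"F",s["force"].round(2),"T",s["torque"].round(2),s["time"])
def rest(p=None):
    s=sensors.state();d=s["eef_pos"]-C2;print("rest x,y,z",(d@N).round(1),(d@U).round(1),d[2].round(1),"F",s["force"].round(2),"T",s["torque"].round(2),s["time"])
E
python3 -c "
from h import *
shift(tgt(8,0,90))"
```

```text
shift [-0.4531  0.1878  0.019 ] turn [ 0.0003 -0.2019 -0.0021] F [ 0.19  0.27 -0.01] T [0.07 0.02 0.05] 1.475
```

```bash
python3 -m creep '[[[-0.11,0.02,0.005],[0,-0.05,0]],[[-0.23,0.04,0.01],[0,-0.1,0]],[[-0.34,0.08,0.015],[0,-0.15,0]],[[-0.453,0.12,0.019],[0,-0.202,-0.002]],[[-0.453,0.188,0.019],[0,-0.202,-0.002]],[[-0.453,0.188,0.019],[0,-0.202,-0.002]],[[-0.453,0.188,0.019],[0,-0.202,-0.002]],[[-0.453,0.188,0.019],[0,-0.202,-0.002]],[[-0.453,0.188,0.019],[0,-0.202,-0.002]],[[-0.453,0.188,0.019],[0,-0.202,-0.002]]]'; python3 - <<'E'
from h import *
rest();shift(tgt(8,0,60))
im,d=cams.get_image("wrist");cv2.imwrite("pics/w1.png",im)
im,d=cams.get_image("top");cv2.imwrite("pics/t1.png",cv2.resize(im[130:300,230:430],None,fx=4,fy=3.5))
E
```

```text
time: 2.72
eef_pos: [558.0, -208.6, 90.3]
eef_rot: [[-0.344, 0.002, -0.939], [0.939, 0.004, -0.344], [0.003, -1.0, -0.003]]
force: [-0.2, 0.2, 0.3]
width: 50.6
rest x,y,z 13.8 8.3 90.3 F [-0.21  0.22  0.27] T [-0.02  0.03 -0.02] 2.725
shift [-0.0104  0.0378  0.0075] turn [0.0019 0.0092 0.0019] F [-0.21  0.22  0.27] T [-0.02  0.03 -0.02] 2.725
```

View pics/w1.png

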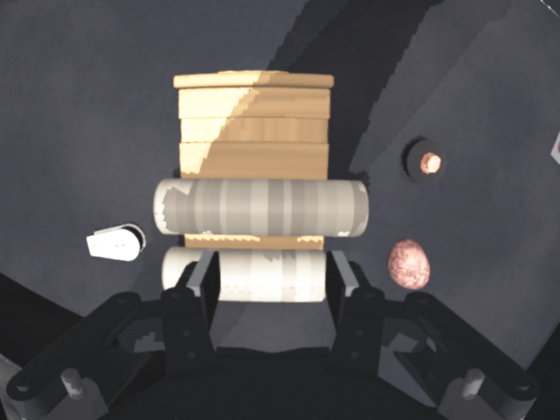

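View pics/t1.png

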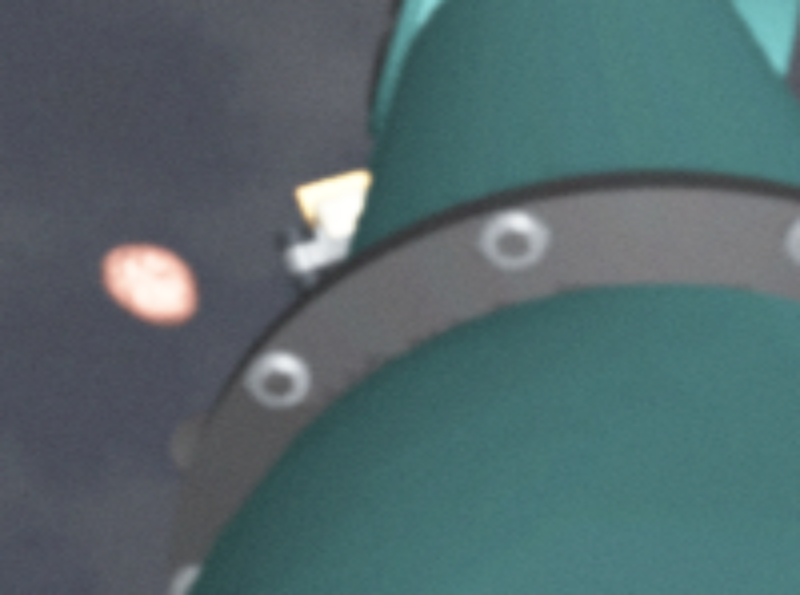

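The wrist view looks down the strip of seats: lip at (255,80), empty seat at about (255,130), long stone at (262,208) and short stone at (250,275). The jar, pebble and loupe are clear of both stones. I'll check the stone positions with the wrist camera.

```bash
cat >> h.py <<'E'
def wcloud(d,s):
    c=cams.camera_info("wrist");K=c["camera_matrix"];H=np.array(c["hand_eye"])
    v,u=np.mgrid[0:420,0:560]
    x=(u-K[0,2])/K[0,0];y=(v-K[1,2])/K[1,1];th=np.hypot(x,y);k=np.where(th>1e-6,np.tan(th)/np.maximum(th,1e-9),1)
    P=np.stack([x*k*d,y*k*d,d],-1)@H[:3,:3].T+H[:3,3]
    return P@s["eef_rot"].T+s["eef_pos"]
def wlook(tag):
    s=sensors.state();im,d=cams.get_image("wrist");cv2.imwrite(f"pics/{tag}.png",im)
    X=wcloud(d,s);hsv=cv2.cvtColor(im,cv2.COLOR_BGR2HSV)
    D=X-C2;rx=D@N;ry=D@U
    m=(hsv[...,1]<60)&(hsv[...,2]>90)&(d>0)&(X[...,2]>31)&(X[...,2]<50)&(abs(rx)<100)&(abs(ry)<85)
    m=cv2.morphologyEx(m.astype(np.uint8),cv2.MORPH_OPEN,np.ones((3,3)))
    n,l,st,c=cv2.connectedComponentsWithStats(m)
    for i in range(1,n):
        if st[i,4]<300: continue
        q=l==i;x,y,z=rx[q],ry[q],X[...,2][q]
        f=lambda p:np.hypot(x-p[0]-p[2]*y,z-p[1])-18
        r=least_squares(f,[np.median(x),27,0],loss="soft_l1").x
        print(tag,"stone x",r[0].round(1),"zc",r[1].round(1),"yaw",r[2].round(4),"y",np.percentile(y,[1,99]).round(1),"res",f(r).std().round(2),"px",st[i,4],c[i].round(0))
    rest()
E
python3 -c "
from h import *
print(cams.camera_info('wrist'))
wlook('w2')"
```

```text
{'camera_matrix': array([[325.1922621 ,   0.        , 272.34133869],
       [  0.        , 325.1922621 , 208.88591109],
       [  0.        ,   0.        ,   1.        ]]), 'hand_eye': array([[ 9.99999927e-01,  2.63343315e-04, -2.78551766e-04,
         7.05123133e-01],
       [ 3.40162702e-04, -2.74626047e-01,  9.61551048e-01,
        -1.35069225e+02],
       [ 1.76720471e-04, -9.61551072e-01, -2.74626116e-01,
         6.78625730e+01],
       [ 0.00000000e+00,  0.00000000e+00,  0.00000000e+00,
         1.00000000e+00]])}
w2 stone x 1.3 zc 27.5 yaw -0.0006 y [-61.2  64.3] res 0.57 px 11272 [262. 209.]
w2 stone x 47.8 zc 27.6 yaw -0.0318 y [-63.1 -39.5] res 0.67 px 729 [176. 266.]
w2 stone x 49.4 zc 27.6 yaw -0.0022 y [-24.   41.6] res 0.57 px 4918 [272. 278.]
rest x,y,z 12.7 7.2 89.8 F [ 0.98  0.92 -0.98] T [ 0.02 -0.04 -0.02] 2.875
```

```bash
python3 -c "
from h import *
shift(tgt(9,0,58))"
```

```text
shift [-0.0091  0.0398  0.0048] turn [0.0012 0.008  0.0017] F [ 0.98  0.92 -0.98] T [ 0.02 -0.04 -0.02] 2.875
```

```bash
python3 -m creep '[[[-0.009,0.02,0.0048],[0.001,0.008,0.0017]],[[-0.009,0.04,0.0048],[0.001,0.008,0.0017]],[[-0.009,0.04,0.0048],[0.001,0.008,0.0017]],[[-0.009,0.04,0.0048],[0.001,0.008,0.0017]]]'; python3 -c "
from h import *
shift(tgt(9,0,58));rest()"
```

```text
time: 3.38
eef_pos: [555.3, -219.2, 56.4]
eef_rot: [[-0.329, -0.002, -0.944], [0.944, 0.0, -0.329], [0.001, -1.0, 0.002]]
force: [0.2, -0.5, 0.5]
width: 50.6
shift [ 0.0009 -0.002  -0.0017] turn [-0.0011 -0.0013  0.0006] F [ 0.19 -0.47  0.46] T [-0.   -0.02  0.  ] 3.375
rest x,y,z 7.6 -0.7 56.4 F [ 0.19 -0.47  0.46] T [-0.   -0.02  0.  ] 3.375
```

```bash
python3 -m creep '[[[0,0.00125,-0.001],[0,0,0]],[[0,0.0025,-0.0017],[0,0,0]],[[0,0.00375,-0.0017],[0,0,0]],[[0,0.005,-0.0017],[0,0,0]],[[0,0.005,-0.0017],[0,0,0]]]'; python3 -c "
from h import *
rest()"
```

```text
time: 4.0
eef_pos: [556.6, -218.8, 52.9]
eef_rot: [[-0.329, -0.001, -0.944], [0.944, 0.0, -0.329], [0.0, -1.0, 0.001]]
force: [1.0, 0.1, -0.1]
width: 50.3
rest x,y,z 9.1 -0.9 52.9 F [ 1.03  0.07 -0.07] T [-0.01 -0.04  0.  ] 4.0
```

```bash
python3 -m creep '[[[0,0.00125,0],[0,0,0]],[[0,0.0025,0],[0,0,0]],[[0,0.0025,0],[0,0,0]]]';python3 -m creep '[[[0,0.00125,0],[0,0,0]],[[0,0.00125,0],[0,0,0]]]'; python3 -c "
from h import *
rest()"
```

```text
time: 4.38
eef_pos: [556.7, -218.8, 50.8]
eef_rot: [[-0.329, -0.001, -0.944], [0.944, 0.0, -0.329], [0.0, -1.0, 0.001]]
force: [-0.1, -0.8, -0.3]
width: 50.6
time: 4.62
eef_pos: [556.8, -218.8, 49.9]
eef_rot: [[-0.329, -0.001, -0.944], [0.944, 0.0, -0.329], [0.0, -1.0, 0.001]]
force: [-0.5, -0.1, 0.2]
width: 50.2
rest x,y,z 9.2 -0.9 49.9 F [-0.48 -0.06  0.24] T [-0.  0.  0.] 4.625
```

```bash
python3 -m creep '[[[0,0.00125,0],[0,0,0]],[[0,0.00125,0],[0,0,0]]]'; python3 -m creep '[[[0,0.00125,0],[0,0,0]],[[0,0.00125,0],[0,0,0]]]';  python3 -c "
from h import *
rest()"
```

```text
time: 4.88
eef_pos: [557.0, -218.8, 49.6]
eef_rot: [[-0.329, -0.001, -0.944], [0.944, -0.0, -0.329], [0.0, -1.0, 0.001]]
force: [-0.3, 0.0, 6.4]
width: 50.3
time: 5.12
eef_pos: [557.1, -218.8, 49.4]
eef_rot: [[-0.329, -0.0, -0.944], [0.944, -0.0, -0.329], [-0.0, -1.0, 0.0]]
force: [-2.0, 1.1, 10.6]
width: 50.8
rest x,y,z 9.5 -1.0 49.4 F [-2.    1.14 10.58] T [ 0.24  0.52 -0.01] 5.125
```

```bash
python3 -m creep '[[[0,-0.0005,0.0025],[0,0,0]],[[0,-0.001,0.005],[0,0,0]],[[0,-0.0014,0.0075],[0,0,0]],[[0,-0.0017,0.01],[0,0,0]],[[0,-0.002,0.0125],[0,0,0]],[[0,-0.0021,0.015],[0,0,0]],[[0,-0.0022,0.0175],[0,0,0]],[[0,-0.0023,0.02],[0,0,0]],[[0,-0.0023,0.0225],[0,0,0]]]';  python3 -c "
from h import *
wlook('w3')"
```

```text
time: 6.25
eef_pos: [542.3, -224.0, 51.7]
eef_rot: [[-0.329, 0.004, -0.944], [0.944, 0.0, -0.329], [-0.001, -1.0, -0.003]]
force: [0.0, 3.0, 13.1]
width: 50.2
w3 stone x -6.2 zc 29.4 yaw -0.0007 y [-61.1  63.9] res 0.57 px 14014 [276. 249.]
w3 stone x 49.3 zc 27.6 yaw 0.0002 y [-34.   33.1] res 0.64 px 4396 [272. 330.]
rest x,y,z -6.7 -1.0 51.7 F [-0.66  2.   12.33] T [ 0.59  0.07 -0.02] 6.3
```

View pics/w3.png

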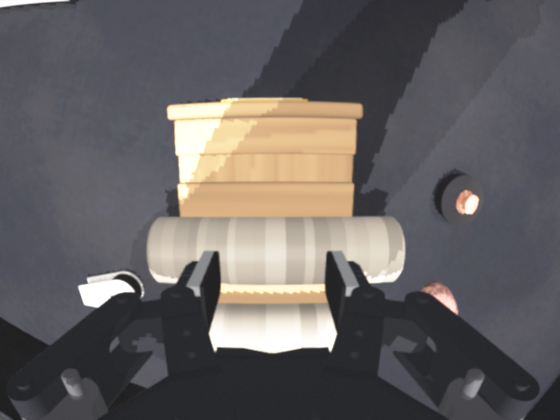

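The long stone has climbed onto the ridge: axis at x = -6 with its height up 1.9 mm and yaw still about 0. The jar, pebble and loupe haven't moved. I'll continue the stroke.

```bash
python3 -m creep '[[[0,-0.0003,0.004],[0,0,0]],[[0,-0.0006,0.008],[0,0,0]],[[0,-0.0006,0.012],[0,0,0]],[[0,-0.0006,0.016],[0,0,0]],[[0,-0.0006,0.02],[0,0,0]],[[0,-0.0006,0.02],[0,0,0]]]';  python3 -c "
from h import *
rest()"
python3 -m creep '[[[0,-0.004,0],[0,0,0]],[[0,-0.015,0],[0,0,0]],[[0,-0.015,0],[0,0,0]]]'
python3 -c "
from h import *
wlook('w4')"
```

```text
time: 7.05
eef_pos: [525.7, -229.9, 51.7]
eef_rot: [[-0.329, 0.001, -0.944], [0.944, -0.0, -0.329], [-0.001, -1.0, -0.001]]
force: [-0.2, 1.5, 10.0]
width: 50.5
rest x,y,z -23.8 -1.0 51.7 F [-0.21  1.49  9.97] T [0.37 0.17 0.03] 7.05
time: 7.42
eef_pos: [525.0, -230.3, 62.8]
eef_rot: [[-0.329, -0.0, -0.944], [0.944, -0.0, -0.329], [-0.0, -1.0, 0.0]]
force: [-0.4, 0.4, 0.3]
width: 50.7
w4 stone x -15.0 zc 29.5 yaw -0.0006 y [-61.3  64.1] res 0.57 px 11176 [276. 256.]
w4 stone x 49.3 zc 27.7 yaw -0.0012 y [-38.5  37.1] res 0.66 px 2716 [273. 337.]
rest x,y,z -24.8 -1.0 62.5 F [-0.59 -0.25 -0.3 ] T [ 0.03 -0.01  0.03] 7.475
```

```bash
python3 -m creep '[[[0,0,-0.012],[0,0,0]],[[0,0,-0.0235],[0,0,0]],[[0,0.006,-0.0235],[0,0,0]],[[0,0.01,-0.0235],[0,0,0]],[[0,0.012,-0.0235],[0,0,0]],[[0,0.014,-0.0235],[0,0,0]],[[0,0.014,-0.0235],[0,0,0]]]';  python3 -c "
from h import *
rest()"
```

```text
time: 8.35
eef_pos: [543.0, -223.5, 51.6]
eef_rot: [[-0.329, 0.0, -0.944], [0.944, 0.0, -0.329], [0.0, -1.0, -0.0]]
force: [-0.5, 1.1, 3.1]
width: 50.6
rest x,y,z -5.4 -0.8 51.6 F [-0.49  1.11  3.08] T [ 0.28  0.04 -0.01] 8.35
```

Light contact at 3 N. I'll press about 1.2 mm more, then stroke 36 mm.

```bash
python3 -m creep '[[[0,0.0015,0],[0,0,0]],[[0,0.0015,0.001],[0,0,0]],[[0,0.0015,0.005],[0,0,0]],[[0,0.0015,0.01],[0,0,0]],[[0,0.0015,0.015],[0,0,0]],[[0,0.0015,0.02],[0,0,0]],[[0,0.0015,0.025],[0,0,0]],[[0,0.0015,0.03],[0,0,0]],[[0,0.0015,0.035],[0,0,0]],[[0,0.0015,0.04],[0,0,0]],[[0,0.0015,0.0435],[0,0,0]],[[0,0.0015,0.0435],[0,0,0]]]';  python3 -c "
from h import *
rest()"
python3 -m creep '[[[0,-0.004,0],[0,0,0]],[[0,-0.015,0],[0,0,0]],[[0,-0.015,0],[0,0,0]]]'
python3 -c "
from h import *
wlook('w5')"
```

```text
time: 9.85
eef_pos: [510.4, -234.9, 51.7]
eef_rot: [[-0.329, 0.001, -0.944], [0.944, -0.0, -0.329], [-0.0, -1.0, -0.001]]
force: [-1.2, 2.6, 14.5]
width: 50.7
rest x,y,z -39.9 -0.8 51.7 F [-1.17  2.64 14.46] T [ 0.59  0.24 -0.01] 9.85
time: 10.22
eef_pos: [509.7, -235.7, 62.4]
eef_rot: [[-0.328, -0.0, -0.945], [0.945, -0.001, -0.328], [-0.0, -1.0, 0.0]]
force: [0.5, 0.4, 0.3]
width: 50.3
w5 stone x -31.6 zc 29.5 yaw -0.0007 y [-61.4  64. ] res 0.57 px 11330 [276. 256.]
rest x,y,z -40.9 -1.1 62.1 F [-0.08 -0.62 -0.97] T [0.03 0.04 0.03] 10.275
```

View pics/w5.png

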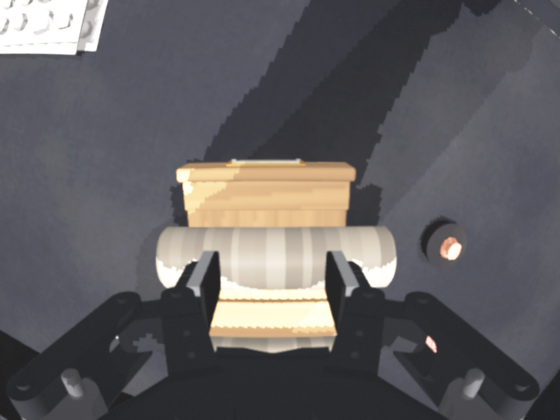

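Stone on the ridge at x = -31.6, square. One more stroke takes it over the edge into the front seat.

```bash
python3 -m creep '[[[0,0,-0.012],[0,0,0]],[[0,0,-0.0215],[0,0,0]],[[0,0.006,-0.0215],[0,0,0]],[[0,0.01,-0.0215],[0,0,0]],[[0,0.012,-0.0215],[0,0,0]],[[0,0.0143,-0.0215],[0,0,0]],[[0,0.0143,-0.0215],[0,0,0]]]';  python3 -c "
from h import *
rest()"
```

```text
time: 11.15
eef_pos: [527.0, -229.0, 51.5]
eef_rot: [[-0.329, 0.001, -0.944], [0.944, 0.0, -0.329], [-0.0, -1.0, -0.001]]
force: [-0.0, 1.8, 7.6]
width: 50.2
rest x,y,z -22.3 -0.7 51.5 F [-0.02  1.82  7.65] T [ 0.43  0.02 -0.06] 11.15
```

```bash
python3 -m creep '[[[0,0.0005,0.004],[0,0,0]],[[0,0.0005,0.009],[0,0,0]],[[0,0.0005,0.014],[0,0,0]],[[0,0.0005,0.018],[0,0,0]],[[0,0.0006,0.021],[0,0,0]],[[0,0.0008,0.024],[0,0,0]],[[0,0.0011,0.027],[0,0,0]],[[0,0.0015,0.03],[0,0,0]],[[0,0.0019,0.033],[0,0,0]],[[0,0.0024,0.036],[0,0,0]],[[0,0.0026,0.039],[0,0,0]],[[0,0.0026,0.039],[0,0,0]]]';  python3 -c "
from h import *
wlook('w6')"
```

```text
time: 12.65
eef_pos: [494.8, -240.3, 49.6]
eef_rot: [[-0.328, -0.003, -0.945], [0.945, -0.0, -0.328], [0.001, -1.0, 0.003]]
force: [-4.3, 0.9, 12.4]
width: 50.7
w6 stone x -46.5 zc 27.4 yaw -0.0006 y [-61.5  64.1] res 0.8 px 11015 [276. 266.]
rest x,y,z -56.4 -0.7 49.6 F [-4.31  0.86 12.12] T [0.15 0.72 0.08] 12.7
```

```bash
python3 -m creep '[[[0,-0.001,0],[0,0,0]],[[0,-0.0025,0],[0,0,0]],[[0,-0.006,0],[0,0,0]],[[0,-0.018,0],[0,0,0]],[[0,-0.018,0],[0,0,0]]]'
python3 -c "
from h import *
wlook('w7')
shift(tgt(58,-10,63))"
```

```text
time: 13.32
eef_pos: [497.0, -240.1, 63.6]
eef_rot: [[-0.329, 0.001, -0.944], [0.944, -0.001, -0.329], [-0.001, -1.0, -0.0]]
force: [0.3, 0.8, -0.1]
width: 50.7
w7 stone x -46.7 zc 27.5 yaw -0.0007 y [-61.4  64.1] res 0.58 px 11092 [276. 252.]
rest x,y,z -54.4 -1.1 63.3 F [-1.07 -0.18 -0.26] T [-0.    0.02 -0.08] 13.375
shift [-0.0109  0.0004 -0.1406] turn [-0.     -0.0013 -0.0003] F [-1.07 -0.18 -0.26] T [-0.    0.02 -0.08] 13.375
```

View pics/w7.png

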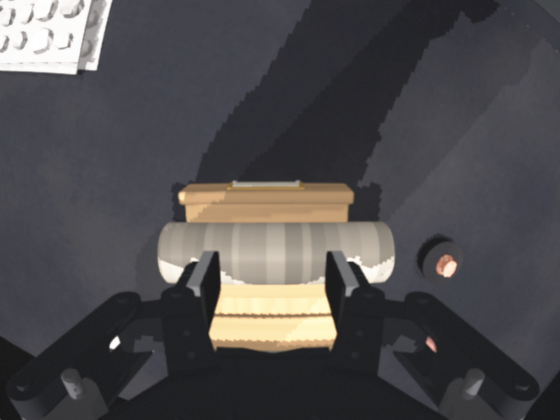

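The long stone is seated: x = -46.7, and its centre height is back to the seated value. Now for the short stone.

```bash
python3 -m creep '[[[0,-0.012,-0.02],[0,0,0]],[[-0.005,-0.012,-0.07],[0,0,0]],[[-0.0115,-0.012,-0.12],[0,0,0]],[[-0.0115,-0.01,-0.1405],[0,-0.001,0]],[[-0.0115,-0.0,-0.1405],[0,-0.001,0]],[[-0.0115,0.0,-0.1405],[0,-0.001,0]],[[-0.0115,0.0,-0.1405],[0,-0.001,0]]]'
python3 -c "
from h import *
wlook('w8')
shift(tgt(58,-10,63))"
```

```text
time: 14.25
eef_pos: [603.3, -212.5, 62.2]
eef_rot: [[-0.329, -0.004, -0.944], [0.944, -0.0, -0.329], [0.001, -1.0, 0.004]]
force: [0.3, 0.0, -0.4]
width: 50.3
w8 stone x -46.8 zc 27.4 yaw -0.0012 y [-61.3  63.3] res 0.61 px 16488 [291.  56.]
w8 stone x 49.2 zc 27.5 yaw -0.0007 y [-61.   42.9] res 0.57 px 11608 [273. 232.]
rest x,y,z 55.7 -10.5 62.5 F [0.66 0.03 1.26] T [-0.03 -0.07 -0.01] 14.3
shift [ 0.0006 -0.0006 -0.0028] turn [-0.0017 -0.0013  0.0005] F [0.66 0.03 1.26] T [-0.03 -0.07 -0.01] 14.3
```

View pics/w8.png

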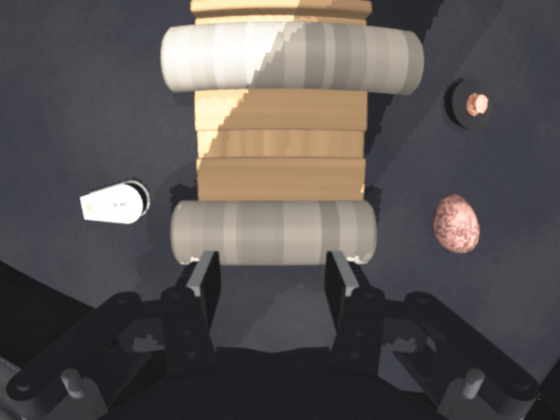

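Long stone in the front seat, short one at x = 49.2, centred at y = -9 under the fingers. Jar (470,103), pebble (456,222) and loupe (115,203) are all in place. Going down.

```bash
python3 -m creep '[[[0.0015,0.005,-0.002],[0,0,0]],[[0.0015,0.01,-0.002],[0,0,0]],[[0.0015,0.013,-0.002],[0,0,0]],[[0.0015,0.015,-0.002],[0,0,0]],[[0.0015,0.016,-0.002],[0,0,0]],[[0.0015,0.0165,-0.002],[0,0,0]],[[0.0015,0.0165,-0.002],[0,0,0]]]'
python3 -c "
from h import *
rest()"
```

```text
time: 15.18
eef_pos: [606.6, -209.9, 49.6]
eef_rot: [[-0.33, -0.001, -0.944], [0.944, 0.0, -0.33], [0.0, -1.0, 0.001]]
force: [-0.9, 0.9, 1.6]
width: 50.2
rest x,y,z 59.2 -9.0 49.6 F [-0.88  0.85  1.55] T [ 0.08  0.1  -0.  ] 15.175
```

```bash
python3 -m creep '[[[0,-0.003,0],[0,0,0]],[[0,-0.003,0.0025],[0,0,0]],[[0,-0.001,0.0025],[0,0,0]],[[0,0.001,0.0025],[0,0,0]],[[0,0.002,0.0025],[0,0,0]],[[0,0.002,0.0025],[0,0,0]]]'
python3 -c "
from h import *
rest()"
```

```text
time: 15.92
eef_pos: [604.9, -210.7, 49.5]
eef_rot: [[-0.33, -0.001, -0.944], [0.944, -0.0, -0.33], [0.0, -1.0, 0.001]]
force: [-2.4, 1.4, 11.4]
width: 50.4
rest x,y,z 57.3 -9.2 49.5 F [-2.41  1.37 11.37] T [0.17 0.64 0.  ] 15.925
```

Pressing with 11 N, relative offset +8. Same stroke as for the first stone.

```bash
python3 -m creep '[[[0,-0.0005,0.0025],[0,0,0]],[[0,-0.001,0.005],[0,0,0]],[[0,-0.0014,0.0075],[0,0,0]],[[0,-0.0017,0.01],[0,0,0]],[[0,-0.002,0.0125],[0,0,0]],[[0,-0.0021,0.015],[0,0,0]],[[0,-0.0022,0.0175],[0,0,0]],[[0,-0.0023,0.02],[0,0,0]],[[0,-0.0023,0.0225],[0,0,0]]]';  python3 -c "
from h import *
wlook('w9')"
```

```text
time: 17.05
eef_pos: [590.4, -215.8, 51.7]
eef_rot: [[-0.331, 0.004, -0.944], [0.944, 0.0, -0.331], [-0.001, -1.0, -0.004]]
force: [0.7, 2.1, 10.4]
width: 50.4
w9 stone x -46.8 zc 27.4 yaw -0.0011 y [-61.   63.2] res 0.58 px 19238 [290.  78.]
w9 stone x 42.1 zc 29.3 yaw -0.0011 y [-61.2  43.1] res 0.58 px 11466 [271. 248.]
rest x,y,z 41.5 -9.2 51.7 F [-1.82  3.04 12.03] T [ 0.58  0.05 -0.04] 17.1
```

```bash
python3 -m creep '[[[0,-0.0003,0.004],[0,0,0]],[[0,-0.0006,0.008],[0,0,0]],[[0,-0.0006,0.012],[0,0,0]],[[0,-0.0006,0.016],[0,0,0]],[[0,-0.0006,0.02],[0,0,0]],[[0,-0.0006,0.02],[0,0,0]]]';  python3 -c "
from h import *
rest()"
python3 -m creep '[[[0,-0.004,0],[0,0,0]],[[0,-0.015,0],[0,0,0]],[[0,-0.015,0],[0,0,0]]]'
python3 -c "
from h import *
wlook('w10')"
```

```text
time: 17.85
eef_pos: [573.9, -221.6, 51.8]
eef_rot: [[-0.33, 0.001, -0.944], [0.944, -0.0, -0.33], [-0.001, -1.0, -0.001]]
force: [-0.2, 3.2, 10.0]
width: 50.5
rest x,y,z 24.4 -9.2 51.8 F [-0.2   3.24  9.97] T [0.39 0.15 0.03] 17.85
time: 18.23
eef_pos: [573.0, -222.1, 62.8]
eef_rot: [[-0.33, -0.0, -0.944], [0.944, -0.0, -0.33], [-0.0, -1.0, 0.0]]
force: [0.1, -0.9, 0.4]
width: 50.6
w10 stone x -46.8 zc 27.4 yaw -0.0008 y [-61.1  63.4] res 0.57 px 16887 [290. 116.]
w10 stone x 33.3 zc 29.5 yaw -0.0007 y [-61.3  43. ] res 0.58 px 9037 [272. 256.]
rest x,y,z 23.2 -9.2 62.5 F [ 0.    1.16 -0.36] T [-0.03 -0.02  0.02] 18.275
```

```bash
python3 -m creep '[[[0,0,-0.012],[0,0,0]],[[0,0,-0.0235],[0,0,0]],[[0,0.006,-0.0235],[0,0,0]],[[0,0.01,-0.0235],[0,0,0]],[[0,0.012,-0.0235],[0,0,0]],[[0,0.0145,-0.0235],[0,0,0]],[[0,0.0145,-0.0235],[0,0,0]]]';  python3 -c "
from h import *
rest()"
```

```text
time: 19.15
eef_pos: [591.5, -215.1, 51.5]
eef_rot: [[-0.33, 0.001, -0.944], [0.944, 0.0, -0.33], [0.0, -1.0, -0.001]]
force: [0.1, 1.0, 4.6]
width: 50.4
rest x,y,z 43.1 -8.9 51.5 F [0.11 0.96 4.64] T [ 0.31 -0.02  0.04] 19.15
```

```bash
python3 -m creep '[[[0,0.0008,0],[0,0,0]],[[0,0.001,0.001],[0,0,0]],[[0,0.001,0.005],[0,0,0]],[[0,0.001,0.01],[0,0,0]],[[0,0.001,0.015],[0,0,0]],[[0,0.001,0.02],[0,0,0]],[[0,0.001,0.025],[0,0,0]],[[0,0.001,0.03],[0,0,0]],[[0,0.001,0.035],[0,0,0]],[[0,0.001,0.04],[0,0,0]],[[0,0.001,0.0435],[0,0,0]],[[0,0.001,0.0435],[0,0,0]]]';  python3 -c "
from h import *
rest()"
python3 -m creep '[[[0,-0.004,0],[0,0,0]],[[0,-0.015,0],[0,0,0]],[[0,-0.015,0],[0,0,0]]]'
python3 -c "
from h import *
wlook('w11')"
```

```text
time: 20.65
eef_pos: [558.7, -226.7, 51.8]
eef_rot: [[-0.33, 0.001, -0.944], [0.944, 0.0, -0.33], [-0.0, -1.0, -0.001]]
force: [-0.1, 2.5, 12.1]
width: 50.6
rest x,y,z 8.4 -9.0 51.8 F [-0.13  2.49 12.11] T [ 0.63  0.21 -0.02] 20.65
time: 21.02
eef_pos: [557.8, -227.6, 62.4]
eef_rot: [[-0.33, -0.0, -0.944], [0.944, -0.001, -0.33], [-0.001, -1.0, 0.0]]
force: [-0.7, 0.2, 0.4]
width: 50.6
w11 stone x -46.7 zc 27.4 yaw -0.0012 y [-61.2  63.3] res 0.55 px 16677 [290. 146.]
w11 stone x 16.7 zc 29.5 yaw -0.0009 y [-61.3  42.9] res 0.57 px 9113 [272. 256.]
rest x,y,z 7.2 -9.3 62.1 F [ 0.29 -0.47  0.19] T [-0.02 -0.01 -0.05] 21.075
```

```bash
python3 -m creep '[[[0,0,-0.012],[0,0,0]],[[0,0,-0.0215],[0,0,0]],[[0,0.006,-0.0215],[0,0,0]],[[0,0.01,-0.0215],[0,0,0]],[[0,0.012,-0.0215],[0,0,0]],[[0,0.0145,-0.0215],[0,0,0]],[[0,0.0145,-0.0215],[0,0,0]]]';  python3 -c "
from h import *
rest()"
```

```text
time: 21.95
eef_pos: [575.2, -220.8, 51.6]
eef_rot: [[-0.331, 0.002, -0.944], [0.944, 0.0, -0.331], [-0.0, -1.0, -0.002]]
force: [-0.1, 2.3, 8.3]
width: 50.6
rest x,y,z 26.0 -8.8 51.6 F [-0.08  2.33  8.28] T [ 0.43  0.03 -0.05] 21.95
```

```bash
python3 -m creep '[[[0,0.0004,0.004],[0,0,0]],[[0,0.0004,0.009],[0,0,0]],[[0,0.0004,0.014],[0,0,0]],[[0,0.0004,0.018],[0,0,0]],[[0,0.0005,0.021],[0,0,0]],[[0,0.0007,0.024],[0,0,0]],[[0,0.001,0.027],[0,0,0]],[[0,0.0014,0.03],[0,0,0]],[[0,0.0018,0.033],[0,0,0]],[[0,0.0023,0.036],[0,0,0]],[[0,0.0025,0.039],[0,0,0]],[[0,0.0025,0.039],[0,0,0]]]';  python3 -c "
from h import *
wlook('w12')"
```

```text
time: 23.45
eef_pos: [542.4, -232.3, 49.5]
eef_rot: [[-0.329, -0.004, -0.944], [0.944, -0.0, -0.329], [0.001, -1.0, 0.004]]
force: [-4.8, 0.3, 12.8]
width: 50.0
w12 stone x -46.8 zc 27.4 yaw -0.001 y [-61.1  63.2] res 0.54 px 18658 [289. 181.]
w12 stone x 1.6 zc 27.4 yaw -0.0019 y [-61.4  43. ] res 0.86 px 8764 [270. 267.]
rest x,y,z -8.8 -8.8 49.5 F [-4.51 -0.48 13.54] T [0.13 0.88 0.03] 23.5
```

Both seated. Lift off straight up, back away, and check.

```bash
python3 -m creep '[[[0,-0.001,0],[0,0,0]],[[0,-0.0025,0],[0,0,0]],[[0,-0.006,0],[0,0,0]],[[0,-0.018,0],[0,0,0]],[[0,-0.1,0],[0,0,0]],[[0,-0.15,0],[0,0,0]],[[0,-0.15,0],[0,0,0]],[[0,-0.15,0],[0,0,0]]]'
python3 -c "
from h import *
wlook('w13')"
python3 -m creep '[[[0.1,-0.05,-0.03],[0,0,0]],[[0.2,-0.05,-0.03],[0,0,0]],[[0.3,-0.05,-0.03],[0,0,0]],[[0.4,-0.05,-0.03],[0,0,0]],[[0.5,-0.05,-0.03],[0,0,0]],[[0.5,-0.05,-0.03],[0,0,0]],[[0.5,-0.05,-0.03],[0,0,0]],[[0.5,-0.05,-0.03],[0,0,0]],[[0.5,-0.05,-0.03],[0,0,0]],[[0.5,-0.05,-0.03],[0,0,0]]]'
python3 - <<'E'
from h import *
im,d=cams.get_image("top");cv2.imwrite("pics/t2.png",im)
for s in stones(im,d,"top",(150,290,240,430)): print(s,((s[0]-C2[:2])@N[:2]).round(1))
X=cloud("top",d);X0=cloud("top",np.load("pics/top0.npy"));im0=cv2.imread("pics/top0.png")
for nm,(r0,r1,c0,c1) in dict(jar=(245,272,270,296),pebble=(196,226,252,284),lens=(165,193,384,420)).items():
    for I in(im0,im):
        g=I[r0:r1,c0:c1].max(2)>(110 if nm!="jar" else 150);y,x=np.nonzero(g);print(nm,g.sum(),(x.mean()+c0).round(2),(y.mean()+r0).round(2))
im,d=cams.get_image("scene");cv2.imwrite("pics/s2.png",im)
E
```

```text
time: 24.5
eef_pos: [544.1, -231.6, 168.3]
eef_rot: [[-0.33, -0.001, -0.944], [0.944, 0.0, -0.33], [0.0, -1.0, 0.001]]
force: [-1.2, 0.7, -0.4]
width: 50.6
w13 stone x -46.5 zc 27.5 yaw -0.0018 y [-61.6  64. ] res 0.59 px 6350 [283. 152.]
w13 stone x 1.2 zc 27.4 yaw -0.0003 y [-61.1  43.1] res 0.62 px 4772 [271. 207.]
rest x,y,z -7.4 -8.4 167.5 F [-0.34 -0.75  0.19] T [ 0.01  0.02 -0.02] 24.55
time: 25.8
eef_pos: [435.2, 152.0, 207.8]
eef_rot: [[-0.327, -0.002, -0.945], [0.945, -0.001, -0.327], [-0.0, -1.0, 0.002]]
force: [0.0, -0.9, 0.4]
width: 50.1
(array([ 501.4, -235.6]), np.float64(27.1), np.float64(0.337), np.float64(127.3), np.float64(1.47)) -48.6
(array([ 550.1, -229.7]), np.float64(27.1), np.float64(0.337), np.float64(105.7), np.float64(1.55)) -0.7
jar 54 282.15 256.93
jar 55 282.11 256.85
pebble 380 267.15 210.32
pebble 384 267.16 210.36
lens 413 400.91 178.13
lens 415 400.92 178.09
```

View pics/t2.png

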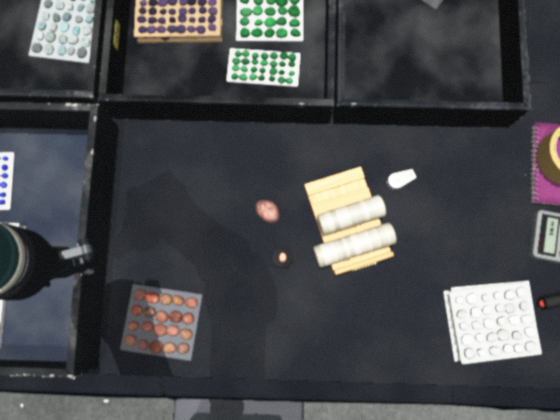

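View pics/w13.png

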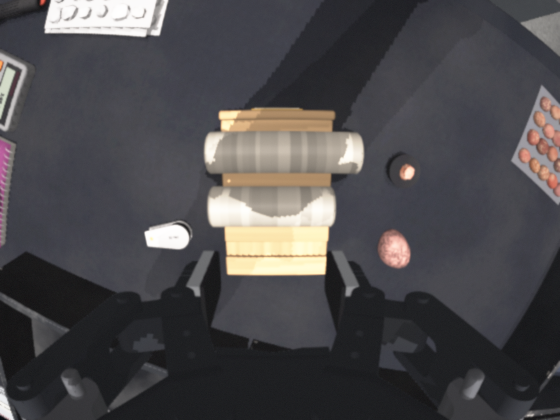

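The top view shows the long stone at (356,244) beside the lip and the short one at (351,214) in the middle seat. The back seat is empty, the bystanders haven't moved, and the arm is clear.

```bash
python3 -c "
from plant import ticket
print(ticket.close_job())"
```

```text
the job is handed in; nothing more can be done
None
```

The job is handed in, at about 26 s of the 64 s allowed. The long stone now sits in the front seat by the lip, and the short one in the middle seat.

**How:** I rolled the long stone first, then the short one. The fingers were held about 50 mm apart, with both tips on top of the stone, pressing mostly 8–13 N with a highest reading of 14.5 N. Each stone took three strokes, and I let go of it only while it lay at rest on the ridge or was seated.

**Last checks:**
- **Travel:** the top camera put the long stone 48.1 mm and the short one 48.5 mm further forward than at the start, against the 48 mm seat spacing. The wrist camera gave 47.8 and 48.0 mm.
- **Seating:** both centres are at about 27 mm, the seated height. Their turn matches the rest to within about 0.002 rad, and neither shifted measurably along its own axis. They had started roughly 5 mm off the middle of the rest's width, in opposite directions, and still are, since I only rolled them.
- **Bystanders:** the jar, pebble and loupe are within 0.1 pixel of their first positions in the top view.
- **Disagreements:** the top and wrist cameras differed by about 2 mm on absolute position, which is within the stated calibration. As each stone dropped into its seat, the fingers ended 1–2 mm further forward than planned and felt a 4–5 N sideways push. Neither stone had moved when I looked again after lifting the fingers.

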